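Count to the third bay and push the carton in

TASK

With a fingertip, count along the metal rail on top of the wooden divider rack's back board, from the rack's right-hand end as the robot sees it: touch the rail piece behind the first, then the second, then the third bay, and none beyond that. Then push the small carton that stands in front of the rack along the worktop into the third bay, fully home against the back board. Do not lift it or tip it over, and leave the parts in the other bays where they are.

Things in the scene. Friction and masses are not known exactly. Their poses are not given: they have to be found in the camera images.
- rack: Pale wooden divider rack fixed to the worktop, 320 mm along its own y, 88 mm deep along x. Six equal bays side by side, open at front, top and bottom (no floor: parts slide in along the worktop). 8 mm dividers, 44 mm high, round noses. Origin: centre between its ends, on the worktop. x points from front to back, y to the left seen from the robot, z up. Back board's front face at x = +26 mm.
- carton: Small white printed carton with a green band, 34 mm (own x) by 70 mm (own y) by 50 mm high, about 0.12 kg, loose, standing on the worktop in front of the rack, long side roughly along the bays. Origin: centre of its underside. Fully home its end meets the back board, its centre is at rack x = -9 mm, and its near end stands 8 mm out past the divider noses. Either end may go first.
- bay_3 (a point): Middle of the mouth of the third bay from the right-hand end (-y), on the worktop, level with the tips of the divider noses (rack x = -36 mm, y = -26 mm). Bays are 44 mm wide at 52 mm pitch, 62 mm deep; centres at rack y = -130, -78, -26, +26, +78, +130 mm for bays 1 to 6.
- strip_long: White screw terminal strip 66 x 19 x 16 mm, loose, lying in bay 1, 4 or 6. Origin: centre of its underside.
- strip_short: White screw terminal strip 44 x 19 x 16 mm, loose, lying in bay 1, 4 or 6. Origin: centre of its underside.
- module: White rocker switch insert 50 x 24 x 36 mm, loose, standing in bay 1, 4 or 6. Origin: centre of its underside.
- rail_1: The first piece (from the right-hand end) of the flat metal rail on top of the rack's back board, behind bay 1: 48 mm along rack y, 16 mm wide, 6 mm thick, fixed, 4 mm joint to the next piece. Origin: centre of its underside, 52 mm above the worktop at rack x = +32 mm; the top that is touched is at 58 mm. Axes as the rack's.
- rail_2: The second piece (from the right-hand end) of the flat metal rail on top of the rack's back board, behind bay 2: 48 mm along rack y, 16 mm wide, 6 mm thick, fixed, 4 mm joint to the next piece. Origin: centre of its underside, 52 mm above the worktop at rack x = +32 mm; the top that is touched is at 58 mm. Axes as the rack's.
- rail_3: The third piece (from the right-hand end) of the flat metal rail on top of the rack's back board, behind bay 3: 48 mm along rack y, 16 mm wide, 6 mm thick, fixed, 4 mm joint to the next piece. Origin: centre of its underside, 52 mm above the worktop at rack x = +32 mm; the top that is touched is at 58 mm. Axes as the rack's.
- rail_4: The fourth piece (from the right-hand end) of the flat metal rail on top of the rack's back board, behind bay 4: 48 mm along rack y, 16 mm wide, 6 mm thick, fixed, 4 mm joint to the next piece. Origin: centre of its underside, 52 mm above the worktop at rack x = +32 mm; the top that is touched is at 58 mm. Axes as the rack's.
- rail_5: The fifth piece (from the right-hand end) of the flat metal rail on top of the rack's back board, behind bay 5: 48 mm along rack y, 16 mm wide, 6 mm thick, fixed, 4 mm joint to the next piece. Origin: centre of its underside, 52 mm above the worktop at rack x = +32 mm; the top that is touched is at 58 mm. Axes as the rack's.
- rail_6: The sixth piece (from the right-hand end) of the flat metal rail on top of the rack's back board, behind bay 6: 48 mm along rack y, 16 mm wide, 6 mm thick, fixed, 4 mm joint to the next piece. Origin: centre of its underside, 52 mm above the worktop at rack x = +32 mm; the top that is touched is at 58 mm. Axes as the rack's.
There are look-alikes about, which are no part of the job. What is shaped like the carton but yellow is not meant.

How it is judged:
On the way, in this order (a step that is already met when the one before it is completed fails the run):
1. a finger touches the first rail piece from the right (contact force between the fingers and rail_1 above 0.3 N), for 0.05 s.
2. a finger touches the second rail piece from the right (contact force between the fingers and rail_2 above 0.3 N), for 0.05 s.
3. a finger touches the third rail piece from the right (contact force between the fingers and rail_3 above 0.3 N), for 0.05 s.
4. the carton is fully home in the third bay (x of carton in the frame of rack between -0.015 and -0.003 m and y of carton in the frame of rack between -0.035 and -0.017 m), for 0.2 s.
At the end, for the whole second after the job is handed in: The carton stands on the worktop at rest in the third bay from the right, within 6 mm of fully home against the back board; the parts in the other bays are within 15 mm of where they were (all of step 4 and height (world z) of carton below 0.005 m and angle between carton's own z axis and vertical below 0.1 rad and linear speed of carton below 0.01 m/s and distance of each of strip_long, strip_short, module from where it was at the start of the episode below 0.015 m); the robot touches nothing.
It fails at once if a rail piece beyond the third is touched (contact force between the fingers and rail_4 above 0.3 N or contact force between the fingers and rail_5 above 0.3 N or contact force between the fingers and rail_6 above 0.3 N).
It fails at once if the carton is lifted off the worktop or tipped (height (world z) of carton above 0.012 m or angle between carton's own z axis and vertical above 0.5 rad).
It fails at once if a part in another bay is disturbed (distance of any of strip_long, strip_short, module from where it was at the start of the episode above 0.015 m).
It also fails if it takes over 64 s, if anything falls off the work surface, if the arm or the gripper's body presses on something with over 40 N, if the wrist force passes 120 N, or if a joint passes its speed limit or range.

ROBOT

A 7-joint arm with a two-finger parallel gripper is mounted at the origin on a cart in front of the work surface, level with it; the furniture and walls round the work are solid. World frame = base frame: x ahead of the robot, y to its left, z up, the work surface at z = 0. Lengths are in m, angles in rad, forces in N, time in s.
With the tool pointing down it reaches from about 0.4 to 0.875 m from the base axis. Payload 19.3 kg.
Tool frame: the origin (TCP) lies at the very end of the fingers, on their centre line; the grasp point (between the pads) lies 19 mm behind it; z points along the fingers, y is the direction in which the jaws open and shut (so a half turn about z gives the same grasp; the last joint's range is limited). The gripper opens to 85 mm and grips with 20 to 120 N. Pads are 22 mm wide; open, the fingers measure 114 mm over their backs; the gripper's body (76 mm by 85 mm) begins 54 mm behind the grasp point. The pads swing forward as they close: fully open they stand 13 mm farther back than shut.
Start: joints at [1.197, 0.521, -0.036, 1.599, 0.021, 1.021, -0.113], TCP at [0.187, -0.596, 0.195] pointing down, gripper open.
Joint ranges: [-2.91, 2.91], [-0.3, 2.13], [-1.5, 1.42], [0.17, 2.43], [-1.26, 4.41], [0.16, 1.93], [-2.52, 2.52]. Speed limits (rad/s): [1.89, 1.89, 2.39, 2.39, 3.01, 3.01, 3.01].

INTERFACE

Orientations are given as [roll, pitch, yaw] about the fixed x, y, z axes, in that order (R = Rz(yaw) Ry(pitch) Rx(roll)).
In Python, from workcell import bot gives the robot as it stands.
- The arm moves only by the tool carry_out, never from a script. Its argument "targets" is a list of rows, each a list of 7 numbers: the shift along the tool's x, y, z in mm, then the turn, a rotation vector about the tool's x, y, z in units of 6 degrees (1.0 is 6 degrees), then the closure in counts, from 0 (fully open) to 255 (shut). A call has 1 to 5 rows; each row shifts and turns the commanded pose from where the row before left it, along the tool's axes as they then stand; what a row does not reach is not made up. A row lasts 1/12 s, in which the tool goes at most 41.7 mm and 7.16 degrees, less where a joint would pass 70% of its speed; a pose out of reach is approached as far as the arm can. A call is refused whole if a number of a shift passes 41.7 or a number of a turn 1, either way. A call with a gripper value outside its range is refused whole. The fingers move at their own pace and stop on an object; "force" is the grip in N (left out, the last holds). Time passes only in rows, so rows that do not move let the fingers close. It gives the time, the measured TCP pose, the force and the opening at its end, in the units of the state.
- bot.observe(): the state, without advancing time (a new reading comes with each control period).
- bot.grab_frame(name): name is "scene" or "side" or "wrist"; returns a dict with "color" (384x512x3 uint8, red, green, blue), "z_map" (384x512 float32, m along the optical axis (not along the pixel's ray), 0 where there is no reading), "K" (3x3 intrinsics, pixels), "cam_to_world" (4x4, takes a point from camera to world coordinates); the wrist camera has in their place "T_tool_cam" (4x4, takes a point from camera to tool coordinates, whose origin is the TCP and whose axes are the flange's). Camera axes: x right, y down, z forward; pixel columns grow to the right and rows downward; lengths in m; the calibration is good to about 2 mm. The wrist camera is an equidistant fisheye: a pixel r from the principal point sees the ray r / f radians off the axis. A picture is of the moment at which its call begins: read the wrist's pose just before it.
- bot.job_done(): hands the job in, once; it reports no verdict.
The state is a dict: "clock": time; "qpos": joint angles; "qd": joint speeds; "joint_efforts": joint torques, N m; "position": TCP position; "tool_rot": TCP orientation; "force": force on the tool from outside, world axes, zero at the start; "moment": the same for the moment, N m; "grip_width": finger opening in m.
Only numpy, scipy, OpenCV 4.12 (cv2) and the standard library are available. Lean on these libraries where they do the work, as an engineer would, in place of code of your own. Each camera call takes 0.05 s, during which the arm holds its last target. There are 200 camera calls.

## Working session

There is one attempt and no reset: what is moved stays moved. The work goes in short steps, Python scripts to look and compute and a tool call to move; the robot and the scene stay as the last step left them, time stands still between calls to the robot, and variables do not carry over. Pictures are saved under pics/ and viewed, about 8 in all and at most 12, crops included, and the job is handed in when it is done.

Besides the shell and the picture viewer there is one more tool, called after "Emit:" as name(argument=value, ...), one argument or row to a line, values as JSON. carry_out: Moves the arm, as the interface text tells. Its arguments: {"type":"object","properties":{"targets":{"type":"array","items":{"type":"array","items":{"type":"number"}}},"force":{"type":"number"}},"required":["targets"]}

```bash
mkdir -p pics; ls; python3 - <<'E'
from workcell import bot
import cv2,numpy as np,pickle
s=bot.observe();print(s)
fr={}
for n in("scene","side"):
    f=bot.grab_frame(n);fr[n]=f
    print(n,f["K"].round(1).tolist(),f["cam_to_world"].round(3).tolist())
    cv2.imwrite(f"pics/{n}0.png",f["color"][:,:,::-1])
pickle.dump(fr,open("f0.pkl","wb"))
E
```

```text
pics
{'clock': 0.0, 'qpos': array([ 1.19678363,  0.52200202, -0.03632949,  1.59999915,  0.02121301,
        1.02108786, -0.11280906]), 'qd': array([-2.36196374e-04, -2.65235044e-04, -1.43647885e-03,  7.64153382e-04,
        8.94824533e-04,  3.69456989e-06, -1.79304843e-03]), 'joint_efforts': array([-2.62608344e-03, -9.27158260e+01,  1.97912559e+00, -3.69948184e+01,
        1.78038608e-02,  8.03728122e-03,  1.08249940e-04]), 'position': array([ 0.18682423, -0.59603546,  0.19433638]), 'tool_rot': array([-3.14048525e+00,  8.88915286e-05,  3.03802169e-01]), 'force': array([-0.36357784, -0.68392403,  0.36072506]), 'moment': array([-0.02400289, -0.03371529, -0.03705267]), 'grip_width': 0.08538806101063726}
scene [[349.2, 0.0, 260.6], [0.0, 349.2, 191.8], [0.0, 0.0, 1.0]] [[0.91, -0.321, 0.262, 0.304], [-0.414, -0.702, 0.579, -0.614], [-0.002, -0.635, -0.772, 0.713], [0.0, 0.0, 0.0, 1.0]]
side [[364.2, 0.0, 254.5], [0.0, 364.2, 194.3], [0.0, 0.0, 1.0]] [[-0.863, -0.325, 0.388, 0.214], [-0.506, 0.548, -0.667, 0.432], [0.004, -0.771, -0.637, 0.593], [0.0, 0.0, 0.0, 1.0]]
```

View pics/scene0.png

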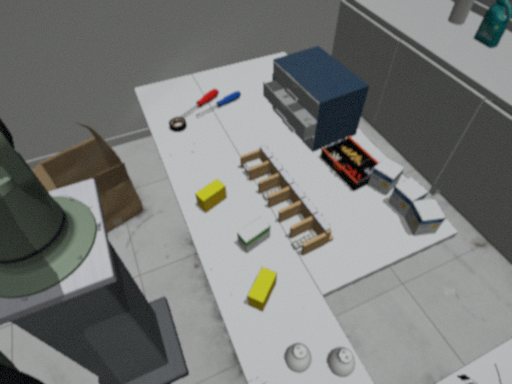

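View pics/side0.png

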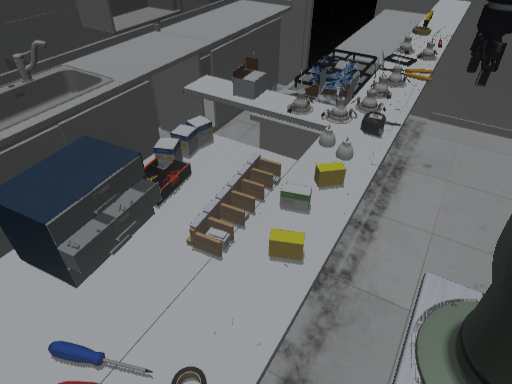

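Scene view: the robot is at the left. The rack runs from (252,160) to (318,240), with the white carton with green band at (255,232) in front of it. The yellow look-alikes are at (210,195) and (262,288). Side view: carton at (296,196), rack from (205,240) to (265,165), yellow cartons at (287,244) and (330,174).

```bash
cat > h.py <<'E'
import numpy as np,cv2
def cloud(f):
    z=f["z_map"];K=f["K"];v,u=np.mgrid[:z.shape[0],:z.shape[1]]
    P=np.stack([(u-K[0,2])/K[0,0]*z,(v-K[1,2])/K[1,1]*z,z],-1)
    T=f["cam_to_world"];W=P@T[:3,:3].T+T[:3,3];W[z==0]=np.nan
    return W
def ray(f,u,v,h):
    K=f["K"];T=f["cam_to_world"];d=T[:3,:3]@np.array([(u-K[0,2])/K[0,0],(v-K[1,2])/K[1,1],1]);o=T[:3,3]
    return o+d*(h-o[2])/d[2]
E
python3 - <<'E'
import pickle;from h import *
fr=pickle.load(open("f0.pkl","rb"))
for n,pts in(("scene",[(255,232),(254,160),(318,240),(210,195),(262,288)]),("side",[(296,190),(205,240),(265,165),(287,240),(330,170)])):
    f=fr[n];W=cloud(f)
    for u,v in pts: print(n,(u,v),W[v,u].round(3))
    hsv=cv2.cvtColor(f["color"],cv2.COLOR_RGB2HSV)
    # rack wood
    m=(hsv[...,0]>8)&(hsv[...,0]<22)&(hsv[...,1]>70)&(np.abs(W[...,2]-.044)<.008)
    x0={"scene":(225,345,145,260),"side":(180,290,145,265)}[n]
    b=np.zeros_like(m);b[x0[2]:x0[3],x0[0]:x0[1]]=1;m&=b
    p=W[m];print("wood top",len(p))
    r=cv2.minAreaRect((p[:,:2]*1000).astype(np.float32));print(r,cv2.boxPoints(r).round().tolist())
    g=(hsv[...,0]>45)&(hsv[...,0]<80)&(hsv[...,1]>80)&b
    print("green",g.sum(),np.nanmean(W[g],0).round(3))
    m=b&(np.abs(W[...,2]-.058)<.004)
    p=W[m];r=cv2.minAreaRect((p[:,:2]*1000).astype(np.float32));print("rail",len(p),r,cv2.boxPoints(r).round().tolist())
    crop=f["color"][x0[2]:x0[3],x0[0]-10:x0[1]+30,::-1]
    cv2.imwrite(f"pics/{n}c.png",cv2.resize(crop,None,fx=4.5,fy=4.5,interpolation=cv2.INTER_CUBIC))
E
```

```text
scene (255, 232) [ 0.469 -0.219  0.051]
scene (254, 160) [0.564 0.003 0.035]
scene (318, 240) [ 0.593 -0.288  0.036]
scene (210, 195) [ 0.412 -0.076  0.052]
scene (262, 288) [ 0.428 -0.345  0.051]
wood top 750
((653.0870361328125, -127.32295227050781), (223.2362518310547, 316.62274169921875), 4.041506290435791) [[531.0, 23.0], [553.0, -293.0], [776.0, -277.0], [753.0, 38.0]]
green 71 [ 0.552 -0.18   0.032]
rail 676 ((609.64501953125, -127.49833679199219), (20.032421112060547, 308.6014404296875), 3.8428475856781006) [[589.0, 26.0], [610.0, -282.0], [630.0, -281.0], [609.0, 27.0]]
side (296, 190) [ 0.468 -0.2    0.05 ]
side (205, 240) [0.566 0.031 0.036]
side (265, 165) [ 0.596 -0.281  0.028]
side (287, 240) [ 0.413 -0.043  0.051]
side (330, 170) [ 0.428 -0.319  0.05 ]
wood top 542
((654.0988159179688, -121.76681518554688), (225.70419311523438, 322.10479736328125), 3.8918185234069824) [[531.0, 31.0], [552.0, -290.0], [778.0, -275.0], [756.0, 47.0]]
green 32 [ 0.489 -0.183  0.041]
rail 630 ((609.947509765625, -124.50035095214844), (19.20352554321289, 307.4380187988281), 3.9156672954559326) [[590.0, 28.0], [611.0, -279.0], [630.0, -277.0], [609.0, 30.0]]
```

View pics/sidec.png

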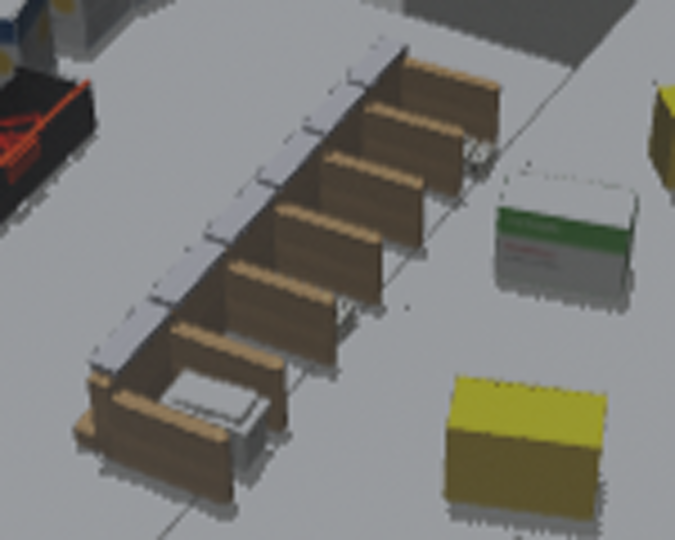

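View pics/scenec.png

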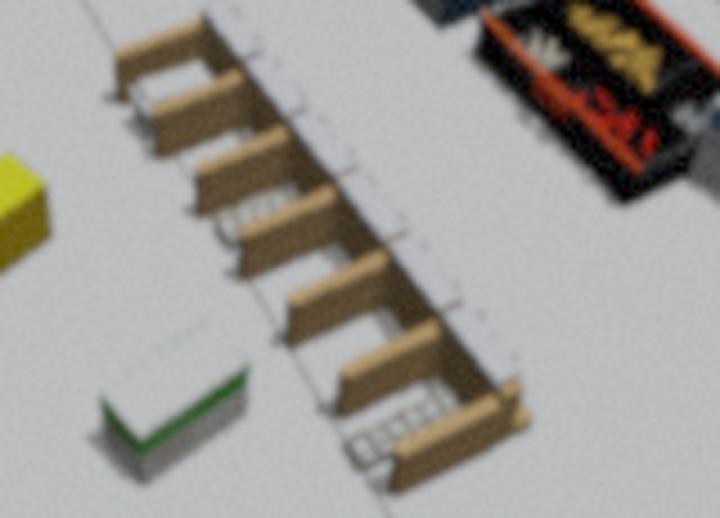

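The crops confirm the choice: the white carton with green band lies between the yellow ones. Bays 1, 4 and 6 are filled, and bay 3 is empty. All six rail joints are visible, and rail 1 is at the right-hand (−y) end. Next I measure the carton and check the travel corridor.

```bash
python3 - <<'E'
import pickle;from h import *
fr=pickle.load(open("f0.pkl","rb"))
for n in("scene","side"):
    W=cloud(fr[n])
    m=(abs(W[...,0]-.468)<.06)&(abs(W[...,1]+.21)<.06)&(abs(W[...,2]-.05)<.005)
    p=W[m];r=cv2.minAreaRect((p[:,:2]*1000).astype(np.float32));print(n,"carton",len(p),r,p.mean(0).round(4))
    c=(W[...,0]>.15)&(W[...,0]<.75)&(W[...,1]>-.7)&(W[...,1]<-.1)
    q=W[c&(W[...,2]>.07)];print("tall",len(q),q.min(0).round(2) if len(q) else "",q.max(0).round(2) if len(q) else "")
R=np.radians(3.9);ex=np.array([np.cos(R),np.sin(R)]);ey=np.array([-ex[1],ex[0]])
o=np.array([.6098,-.126])-.032*ex
print("rack",o)
for x,y in((32,-130),(32,-78),(32,-26),(-36,-26),(-9,-26)):print((x,y),(o+x/1e3*ex+y/1e3*ey).round(4))
E
```

```text
scene carton 434 ((469.4461975097656, -207.4324951171875), (71.14612579345703, 35.457733154296875), 14.9415283203125) [ 0.4688 -0.2089  0.0503]
tall 722 [ 0.21 -0.66  0.13] [ 0.67 -0.52  0.59]
side carton 312 ((469.8324890136719, -204.7877655029297), (70.6904296875, 38.76160430908203), 13.277633666992188) [ 0.4689 -0.2026  0.0496]
tall 2413 [ 0.15 -0.7   0.07] [ 0.68 -0.52  0.43]
rack [ 0.5778741  -0.12817649]
(32, -130) [ 0.6186 -0.2557]
(32, -78) [ 0.6151 -0.2038]
(32, -26) [ 0.6116 -0.1519]
(-36, -26) [ 0.5437 -0.1566]
(-9, -26) [ 0.5707 -0.1547]
```

Emit:
carry_out(
  targets=[
    [28, -30, 0, 0, 0, 0, 255],
    [28, -30, 0, 0, 0, 0, 255],
    [28, -30, 0, 0, 0, 0, 255],
    [28, -30, 0, 0, 0, 0, 255],
    [28, -30, 0, 0, 0, 0, 255],
  ],
  force=40,
)

```text
clock: 0.52
position: [0.2759, -0.4094, 0.1947]
tool_rot: [-3.141, 0.0, 0.304]
force: [2.1, -0.1, 0.3]
grip_width: 0.0256
```

Emit:
carry_out(
  targets=[
    [37, -5, 0, 0, 0, 0, 255],
    [37, -5, 0, 0, 0, 0, 255],
    [37, -5, 0, 0, 0, 0, 255],
    [37, -5, 0, 0, 0, 0, 255],
    [37, -5, 0, 0, 0, 0, 255],
  ],
)

```text
clock: 0.93
position: [0.4461, -0.331, 0.1948]
tool_rot: [-3.142, 0.0, 0.304]
force: [0.7, -1.0, 0.0]
grip_width: -0.0
```

Emit:
carry_out(
  targets=[
    [37, -5, 0, 0, 0, 0, 255],
    [37, -5, 0, 0, 0, 0, 255],
    [37, -5, 0, 0, 0, 0, 255],
    [37, -5, 0, 0, 0, 0, 255],
    [37, -5, 0, 0, 0, 0, 255],
  ],
)

```text
clock: 1.35
position: [0.6151, -0.2519, 0.1946]
tool_rot: [-3.141, 0.0, 0.304]
force: [-0.1, -0.0, -0.1]
grip_width: 0.0001
```

Emit:
carry_out(
  targets=[
    [0, 0, 20, 0, 0, 0.75, 255],
    [0, 0, 20, 0, 0, 0.75, 255],
    [0, 0, 20, 0, 0, 0.75, 255],
    [0, 0, 0, 0, 0, 0, 255],
  ],
)

```text
clock: 1.68
position: [0.6118, -0.252, 0.1308]
tool_rot: [-3.14, 0.006, 0.065]
force: [0.2, 0.4, 0.5]
grip_width: 0.0005
```

Emit:
carry_out(
  targets=[
    [6.5, 4, 30, 0, 0, 0, 255],
    [0, 0, 30, 0, 0, 0, 255],
    [0, 0, 7, 0, 0, 0, 255],
    [0, 0, 0, 0, 0, 0, 255],
  ],
)

```text
clock: 2.02
position: [0.6194, -0.2562, 0.0667]
tool_rot: [-3.14, 0.003, 0.07]
force: [0.4, 1.0, 0.8]
grip_width: -0.0003
```

```bash
python3 - <<'E'
from workcell import bot
import cv2,numpy as np
print({k:bot.observe()[k].round(4) for k in("position","force","tool_rot")})
a=bot.grab_frame("scene")["color"][140:260,220:350];b=bot.grab_frame("side")["color"][140:260,170:300]
cv2.imwrite("pics/t1.png",cv2.resize(np.hstack([a,b])[:,:,::-1],None,fx=3,fy=3,interpolation=cv2.INTER_CUBIC))
E
```

```text
{'position': array([ 0.6194, -0.2562,  0.0667]), 'force': array([0.3868, 0.9601, 0.8283]), 'tool_rot': array([-3.1401e+00,  3.1000e-03,  6.9900e-02])}
```

View pics/t1.png

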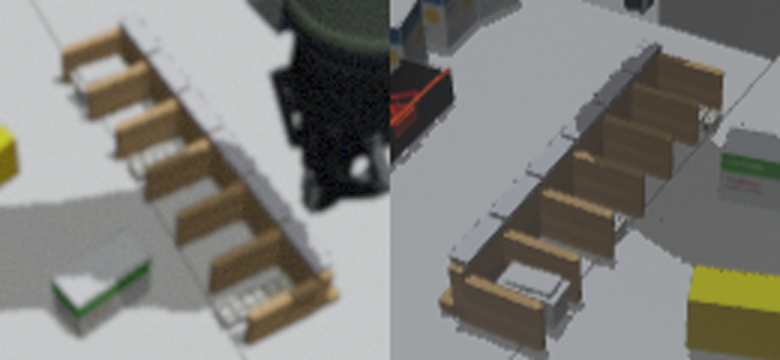

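```bash
python3 - <<'E'
from workcell import bot
from h import *
p=bot.observe()["position"];print(p)
fr={n:bot.grab_frame(n) for n in("scene","side")}
for n,f in fr.items():
    for q in(p,[.6186,-.2557,.058]):
        c=np.linalg.inv(f["cam_to_world"])@np.r_[q,1];print(n,(f["K"]@c[:3]/c[2])[:2].round(1))
a=fr["scene"]["color"][120:260,220:350];b=fr["side"]["color"][80:220,190:320]
cv2.imwrite("pics/t2.png",cv2.resize(np.hstack([a,b])[:,:,::-1],None,fx=3,fy=3,interpolation=cv2.INTER_CUBIC))
E
```

```text
[ 0.621103   -0.25687645  0.06959854]
scene [323.7 216.8]
scene [321.7 219.7]
side [252.6 153.7]
side [253.1 157.9]
```

View pics/t2.png

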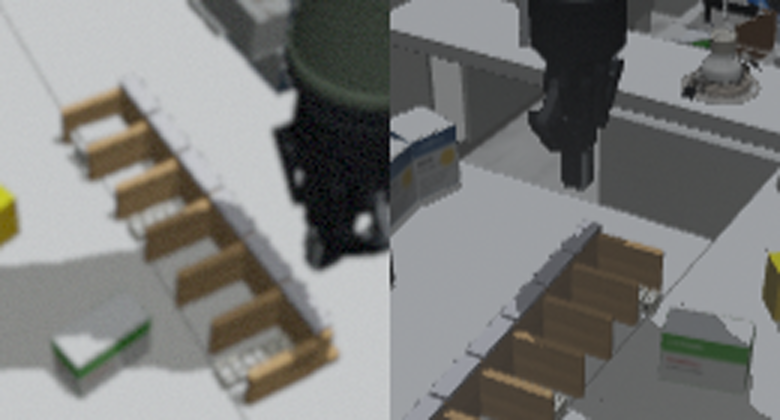

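The gripper tip shows at about scene (327,207) and side (253,142), some 10 px above where the reported TCP projects. I'll triangulate it once.

```bash
cat >> h.py <<'E'
def tri(fa,a,fb,b):
    P=[]
    for f in(fa,fb):P.append(f["K"]@np.linalg.inv(f["cam_to_world"])[:3])
    X=cv2.triangulatePoints(P[0],P[1],np.float64(a),np.float64(b))[:,0];return X[:3]/X[3]
E
python3 - <<'E'
import pickle;from h import *
from workcell import bot
fr=pickle.load(open("f0.pkl","rb"))
print("tip",tri(fr["scene"],(326.7,207.3),fr["side"],(252.7,141.7)).round(4))
for n in fr:
    f=bot.grab_frame(n);W=cloud(f);s=bot.observe()
    m=(f["color"].max(-1)<60)&(abs(W[...,0]-.62)<.06)&(abs(W[...,1]+.256)<.06)&(W[...,2]>.06)&(W[...,2]<.2)
    p=W[m];zl=np.percentile(p[:,2],1);t=p[p[:,2]<zl+.012];print(n,len(p),zl.round(4),t.mean(0).round(4),t.min(0).round(3),t.max(0).round(3),s["position"])
E
```

```text
tip [ 0.6219 -0.258   0.1053]
scene 465 0.1229 [ 0.6152 -0.2652  0.1274] [ 0.609 -0.271  0.118] [ 0.624 -0.255  0.135] [ 0.6214203  -0.25691548  0.06990431]
side 486 0.1134 [ 0.619  -0.2476  0.1187] [ 0.61  -0.262  0.108] [ 0.633 -0.241  0.125] [ 0.62124303 -0.25684793  0.06961932]
```

```bash
python3 - <<'E'
import pickle;from h import *
from workcell import bot
fr=pickle.load(open("f0.pkl","rb"))
for n,f in fr.items():
    W=cloud(f)
    m=(f["color"].max(-1)<70)&(abs(W[...,0]-.187)<.09)&(abs(W[...,1]+.596)<.09)&(W[...,2]>.1)&(W[...,2]<.4)
    p=W[m]
    if len(p):print(n,len(p),np.percentile(p[:,2],[0,1,3,10]).round(3),p[p[:,2]<np.percentile(p[:,2],3)].mean(0).round(3))
s=bot.observe();print(s["position"],s["force"],s["qpos"].round(3))
f=bot.grab_frame("wrist");cv2.imwrite("pics/w1.png",f["color"][:,:,::-1]);print(f["K"].round(1).tolist(),f["T_tool_cam"].round(3).tolist())
E
```

```text
side 2045 [0.244 0.247 0.252 0.269] [ 0.188 -0.592  0.248]
[ 0.62124303 -0.25684793  0.06961932] [ 0.03031104  0.15668533 -0.34563659] [ 0.362  0.734 -0.093  1.561  0.083  0.848 -1.264]
[[297.3, 0.0, 254.2], [0.0, 297.3, 189.3], [0.0, 0.0, 1.0]] [[0.001, -0.946, -0.324, 0.084], [1.0, 0.0, 0.001, 0.001], [-0.001, -0.324, 0.946, -0.179], [0.0, 0.0, 0.0, 1.0]]
```

View pics/w1.png

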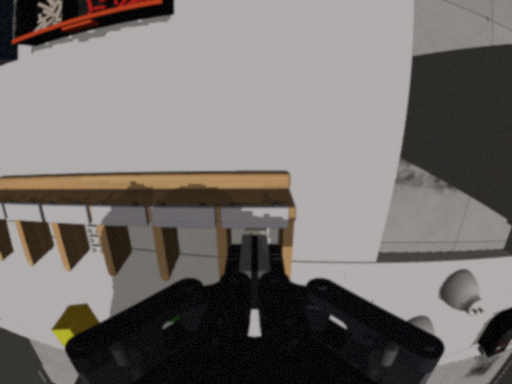

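The camera puts the real fingertips about 37 mm above the reported TCP, consistently (at the start as well: seen 0.247 open, against 0.194 reported). The wrist view shows the tip at (255,240), by rail_1 at (224–290, 207–228), the last piece on the right. I'll go down guarded by force.

Emit:
carry_out(
  targets=[
    [-2, 0, 3, 0, 0, 0, 255],
    [0, 0, 3, 0, 0, 0, 255],
    [0, 0, 3, 0, 0, 0, 255],
    [0, 0, 3, 0, 0, 0, 255],
    [0, 0, 3, 0, 0, 0, 255],
  ],
)

```text
clock: 2.78
position: [0.6184, -0.2566, 0.0524]
tool_rot: [-3.141, 0.0, 0.068]
force: [0.2, -0.1, -0.8]
grip_width: -0.0003
```

Emit:
carry_out(
  targets=[
    [0, 0, 3, 0, 0, 0, 255],
    [0, 0, 0, 0, 0, 0, 255],
  ],
)

```text
clock: 2.95
position: [0.6182, -0.2565, 0.049]
tool_rot: [-3.141, 0.001, 0.068]
force: [1.0, -0.0, -0.8]
grip_width: 0.0001
```

Emit:
carry_out(
  targets=[
    [0, 0, 6, 0, 0, 0, 255],
    [0, 0, 6, 0, 0, 0, 255],
    [0, 0, 3, 0, 0, 0, 255],
    [0, 0, 0, 0, 0, 0, 255],
  ],
)

```text
clock: 3.28
position: [0.618, -0.2564, 0.0338]
tool_rot: [-3.141, 0.001, 0.068]
force: [-0.2, 0.6, -0.2]
grip_width: -0.0004
```

Emit:
carry_out(
  targets=[
    [0, 0, 3, 0, 0, 0, 255],
    [0, 0, 3, 0, 0, 0, 255],
    [0, 0, 0, 0, 0, 0, 255],
  ],
)

```text
clock: 3.53
position: [0.6183, -0.2566, 0.0283]
tool_rot: [-3.141, 0.001, 0.068]
force: [0.0, -0.2, -0.9]
grip_width: 0.0002
```

Emit:
carry_out(
  targets=[
    [0, 0, 3, 0, 0, 0, 255],
    [0, 0, 3, 0, 0, 0, 255],
    [0, 0, 0, 0, 0, 0, 255],
  ],
)

```text
clock: 3.78
position: [0.6182, -0.2566, 0.0222]
tool_rot: [-3.141, 0.001, 0.068]
force: [-0.1, 1.5, 0.4]
grip_width: -0.0001
```

Emit:
carry_out(
  targets=[
    [0, 0, 2, 0, 0, 0, 255],
    [0, 0, 0, 0, 0, 0, 255],
  ],
)

```text
clock: 3.95
position: [0.6186, -0.2567, 0.0217]
tool_rot: [3.142, -0.0, 0.068]
force: [-5.2, 2.0, 12.2]
grip_width: -0.0001
```

Contact came at reported z 0.0217 with 12 N, so the offset is 36 mm. Next are pieces 2 and 3.

Emit:
carry_out(
  targets=[
    [0, 0, 0, 0, 0, 0, 255],
    [0, 0, -15, 0, 0, 0, 255],
    [0, -26, 0, 0, 0, 0, 255],
    [0, -26, 0, 0, 0, 0, 255],
    [0, 0, 10, 0, 0, 0, 255],
  ],
)

```text
clock: 4.37
position: [0.6166, -0.1993, 0.0275]
tool_rot: [-3.14, -0.003, 0.073]
force: [0.6, 1.1, -0.0]
grip_width: 0.0002
```

Emit:
carry_out(
  targets=[
    [0, 0, 3, 0, 0, 0, 255],
    [0, 0, 2, 0, 0, 0, 255],
    [0, 0, 0, 0, 0, 0, 255],
    [0, 0, 0, 0, 0, 0, 255],
  ],
)

```text
clock: 4.7
position: [0.6152, -0.204, 0.0217]
tool_rot: [-3.14, -0.0, 0.068]
force: [-5.3, 9.4, 16.7]
grip_width: 0.0001
```

Emit:
carry_out(
  targets=[
    [0, 0, -15, 0, 0, 0, 255],
    [0, -26, 0, 0, 0, 0, 255],
    [0, -26, 0, 0, 0, 0, 255],
    [0, 0, 0, 0, 0, 0, 255],
    [0, 0, 10, 0, 0, 0, 255],
  ],
)

```text
clock: 5.12
position: [0.6127, -0.1526, 0.0272]
tool_rot: [3.141, -0.002, 0.069]
force: [1.0, -0.9, -0.2]
grip_width: -0.0
```

Emit:
carry_out(
  targets=[
    [0, 0, 3, 0, 0, 0, 255],
    [0, 0, 2, 0, 0, 0, 255],
    [0, 0, 0, 0, 0, 0, 255],
    [0, 0, 0, 0, 0, 0, 255],
  ],
)

```text
clock: 5.45
position: [0.6111, -0.1541, 0.0216]
tool_rot: [3.142, 0.001, 0.067]
force: [-10.1, 4.1, 28.7]
grip_width: 0.0002
```

Emit:
carry_out(
  targets=[
    [0, 0, -30, 0, 0, 0, 255],
    [0, 0, -30, 0, 0, 0, 0],
    [-24, 7, -20, 0, 0, 0, 0],
    [-24, 7, 0, 0, 0, 0, 0],
    [-24, 7, 0, 0, 0, 0, 0],
  ],
)

```text
clock: 5.87
position: [0.5404, -0.1806, 0.1015]
tool_rot: [3.141, -0.001, 0.067]
force: [0.8, 0.9, -0.2]
grip_width: 0.0483
```

Emit:
carry_out(
  targets=[
    [-24, 7, 0, 0, 0, 0, 0],
    [-24, 7, 0, 0, 0, 0, 0],
    [-24, 7, 0, 0, 0, 0, 0],
    [0, 0, 0, 0, 0, -0.85, 0],
    [0, 0, 0, 0, 0, -0.85, 0],
  ],
)

```text
clock: 6.28
position: [0.4691, -0.2067, 0.1006]
tool_rot: [3.141, 0.001, 0.246]
force: [1.5, -0.5, -0.3]
grip_width: 0.0854
```

Emit:
carry_out(
  targets=[
    [0, 0, 0, 0, 0, 0, 0],
    [0, 0, 0, 0, 0, 0, 0],
    [0, 0, 0, 0, 0, 0, 0],
  ],
)

```text
clock: 6.53
position: [0.4705, -0.2051, 0.1006]
tool_rot: [-3.141, 0.0, 0.242]
force: [-0.4, 0.5, -0.5]
grip_width: 0.0857
```

```bash
python3 - <<'E'
from workcell import bot
from h import *
s=bot.observe();print(s["position"],s["tool_rot"],s["grip_width"])
f=bot.grab_frame("wrist");cv2.imwrite("pics/w2.png",f["color"][:,:,::-1])
E
```

```text
[ 0.47054874 -0.20512974  0.10056978] [-3.14136967e+00  3.69443312e-04  2.42313487e-01] 0.08568005128573467
```

View pics/w2.png

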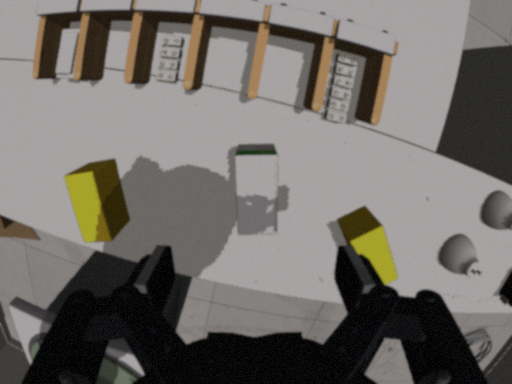

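The carton (236–278, 148–233) stands centred and square between the open fingers. The second-from-front bays match: strip in bay 1, bays 2 and 3 empty. I'll go down and grip it lightly so it can be slid, not lifted.

Emit:
carry_out(
  targets=[
    [0, 0, 30, 0, 0, 0, 0],
    [0, 0, 30, 0, 0, 0, 0],
    [0, 0, 30, 0, 0, 0, 0],
    [0, 0, 20, 0, 0, 0, 0],
    [0, 0, 8, 0, 0, 0, 0],
  ],
  force=20,
)

```text
clock: 7.0
position: [0.4693, -0.204, -0.0198]
tool_rot: [-3.14, 0.003, 0.245]
force: [0.2, 0.4, -0.2]
grip_width: 0.0857
```

Emit:
carry_out(
  targets=[
    [0, 0, 0, 0, 0, 0, 120],
    [0, 0, 0, 0, 0, 0, 170],
    [0, 0, 0, 0, 0, 0, 255],
    [0, 0, 0, 0, 0, 0, 255],
    [0, 0, 0, 0, 0, 0, 255],
  ],
  force=20,
)

```text
clock: 7.42
position: [0.4715, -0.205, -0.0158]
tool_rot: [3.14, -0.002, 0.246]
force: [-1.9, 0.2, 8.9]
grip_width: 0.0338
```

Emit:
carry_out(
  targets=[
    [0, 0, -2, 0, 0, 0, 255],
    [8, -9, 0, 0, 0, 0, 255],
    [9, -10, 0, 0, 0, 0, 255],
    [9, -10, 0, 0, 0, 0, 255],
    [8, -9, 0, 0, 0, 0, 255],
  ],
)

```text
clock: 7.83
position: [0.4952, -0.1581, -0.0147]
tool_rot: [-3.142, -0.001, 0.246]
force: [-0.2, -0.3, -1.1]
grip_width: 0.0341
```

Emit:
carry_out(
  targets=[
    [0, 0, 0, 0, 0, 0.4, 255],
    [0, 0, 0, 0, 0, 0.45, 255],
    [0, 0, 0, 0, 0, 0.45, 255],
    [0, 0, 0, 0, 0, 0.4, 255],
    [0, 0, 0, 0, 0, 0, 255],
  ],
)

```text
clock: 8.25
position: [0.4948, -0.1588, -0.0149]
tool_rot: [3.142, -0.0, 0.067]
force: [-0.7, 0.8, -0.7]
grip_width: 0.0338
```

```bash
cat > m.py <<'E'
from h import *
from workcell import bot
def meas():
    s=bot.observe();print("tcp",s["position"].round(4),s["tool_rot"].round(3),s["force"].round(1),s["grip_width"])
    R=np.radians(3.9);ex=np.array([np.cos(R),np.sin(R)]);ey=np.array([-ex[1],ex[0]]);o=np.array([.5779,-.1282])
    d=s["position"][:2]-o;print("tcp rack mm",(d@ex*1e3).round(1),(d@ey*1e3).round(1))
    for n in("scene","side"):
        f=bot.grab_frame(n);W=cloud(f);d=W[...,:2]-o;x=d@ex*1e3;y=d@ey*1e3
        m=(x>-170)&(x<23)&(abs(y+35)<50)&(abs(W[...,2]-.05)<.005)&(f["color"].min(-1)>70)
        c=np.stack([x[m],y[m]],1).astype(np.float32)
        if m.sum()>20:
            r=cv2.minAreaRect(c);print(n,m.sum(),r,c.min(0),c.max(0),W[m][:,2].mean().round(4))
        cv2.imwrite(f"pics/{n}_last.png",cv2.resize(f["color"][130:280,200:350,::-1],None,fx=4,fy=4))
if __name__=="__main__":meas()
E
python3 m.py
```

```text
tcp [ 0.4948 -0.1588 -0.0149] [ 3.142 -0.     0.067] [-0.7  0.8 -0.7] 0.03375249757997859
tcp rack mm -85.0 -24.9
scene 242 ((-49.621673583984375, -25.052268981933594), (146.26571655273438, 70.5910415649414), 1.3331812620162964) [-122.7544    -59.138165] [22.670208 11.935239] 0.0499
side 139 ((-54.51736831665039, -19.517929077148438), (54.788143157958984, 135.1532745361328), 84.17591857910156) [-121.50716  -53.40642] [10.051464   4.7223496] 0.0506
```

Emit:
carry_out(
  targets=[
    [5, 1, 0, 0, 0, 0, 255],
    [8, 0, 0, 0, 0, 0, 255],
    [8, 0, 0, 0, 0, 0, 255],
    [4, 0, 0, 0, 0, 0, 255],
    [0, 0, 0, 0, 0, 0, 255],
  ],
)

```text
clock: 8.77
position: [0.5207, -0.1584, -0.0151]
tool_rot: [-3.141, -0.001, 0.069]
force: [-0.5, -0.5, -0.3]
grip_width: 0.0335
```

Emit:
carry_out(
  targets=[
    [0, 0, 0, 0, 0, 0, 130],
    [0, 0, 0, 0, 0, 0, 80],
    [0, 0, 0, 0, 0, 0, 80],
    [0, 0, -20, 0, 0, 0, 80],
    [0, 0, -30, 0, 0, 0, 80],
  ],
)

```text
clock: 9.18
position: [0.5175, -0.1584, 0.0335]
tool_rot: [-3.14, 0.004, 0.068]
force: [0.1, -0.2, 0.5]
grip_width: 0.0584
```

Emit:
carry_out(
  targets=[
    [0, 0, -30, 0, 0, 0, 80],
    [-22, 0, 0, 0, 0, 0, 225],
    [-22, 0, 0, 0, 0, 0, 225],
    [-24, 0, 0, 0, 0, 0, 225],
    [0, 0, 0, 0, 0, 0, 225],
  ],
)

```text
clock: 9.6
position: [0.447, -0.1641, 0.065]
tool_rot: [-3.142, 0.003, 0.066]
force: [1.2, -0.4, -0.5]
grip_width: 0.0111
```

```bash
python3 m.py; python3 -c "
import cv2,numpy as np
cv2.imwrite('pics/v1.png',np.hstack([cv2.resize(cv2.imread(f'pics/{n}_last.png'),(400,400)) for n in('scene','side')]))"
```

```text
tcp [ 0.447  -0.1641  0.065 ] [-3.142e+00  3.000e-03  6.600e-02] [ 1.2 -0.4 -0.5] 0.011087574702553553
tcp rack mm -133.0 -26.9
scene 413 ((-37.172489166259766, -28.013286590576172), (119.84690856933594, 58.4677619934082), 0.2958267033100128) [-97.13828  -57.121437] [22.716911   1.4550105] 0.0498
side 290 ((-37.880977630615234, -23.978591918945312), (116.27523040771484, 58.57997131347656), 0.4338192045688629) [-96.10824  -52.925747] [20.03321    5.7507386] 0.0497
```

View pics/v1.png

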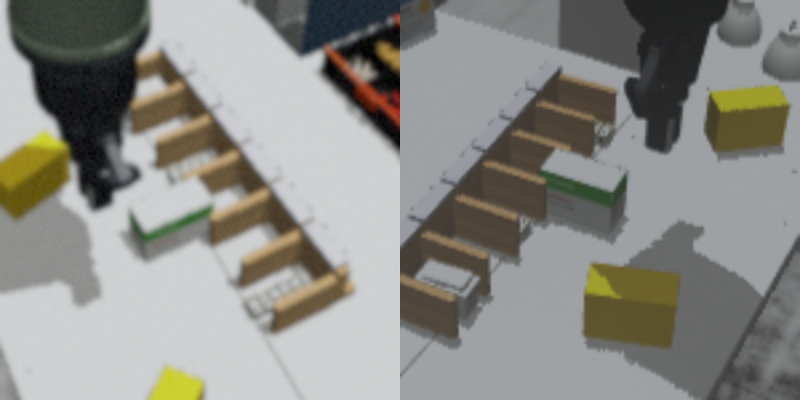

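The carton's leading end is in the bay-3 mouth at about (210,205) in the left half. It stands upright and straight. I'll go down behind it and push.

Emit:
carry_out(
  targets=[
    [0, 0, 30, 0, 0, 0, 225],
    [0, 0, 30, 0, 0, 0, 225],
    [0, 0, 24, 0, 0, 0, 225],
    [0, 0, 0, 0, 0, 0, 225],
  ],
)

```text
clock: 10.03
position: [0.4501, -0.1625, -0.0226]
tool_rot: [-3.14, 0.004, 0.069]
force: [-1.1, 0.2, -0.3]
grip_width: 0.0099
```

Emit:
carry_out(
  targets=[
    [10, 0, 0, 0, 0, 0, 225],
    [10, 0, 0, 0, 0, 0, 225],
    [8, 0, 0, 0, 0, 0, 225],
    [8, 0, 0, 0, 0, 0, 225],
    [0, 0, 0, 0, 0, 0, 225],
  ],
)

```text
clock: 10.45
position: [0.4902, -0.1607, -0.0181]
tool_rot: [3.141, -0.003, 0.069]
force: [-0.2, 0.1, -0.1]
grip_width: 0.0098
```

Emit:
carry_out(
  targets=[
    [8, 0, 0, 0, 0, 0, 225],
    [8, 0, 0, 0, 0, 0, 225],
    [6, 0, 0, 0, 0, 0, 225],
    [6, 0, 0, 0, 0, 0, 225],
    [0, 0, 0, 0, 0, 0, 225],
  ],
)

```text
clock: 10.87
position: [0.5168, -0.1588, -0.0191]
tool_rot: [-3.142, -0.001, 0.069]
force: [-0.4, 0.5, -0.2]
grip_width: 0.0103
```

```bash
python3 m.py
```

```text
tcp [ 0.5168 -0.1588 -0.0191] [-3.142e+00 -1.000e-03  6.900e-02] [-0.4  0.5 -0.2] 0.010253563940041968
tcp rack mm -63.1 -26.4
scene 261 ((-25.025344848632812, -32.56235122680664), (91.56472778320312, 59.34346389770508), 10.068217277526855) [-74.47908 -57.9296 ] [22.718214   1.7842407] 0.0496
side 169 ((-27.356300354003906, -23.900205612182617), (57.723411560058594, 93.178466796875), 89.86688995361328) [-73.96738  -52.823513] [19.235771   4.9681854] 0.0497
```

```bash
python3 -c "
import cv2,numpy as np
cv2.imwrite('pics/v2.png',np.hstack([cv2.resize(cv2.imread(f'pics/{n}_last.png'),(400,400)) for n in('scene','side')]))"
```

```text
(no output)
```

View pics/v2.png

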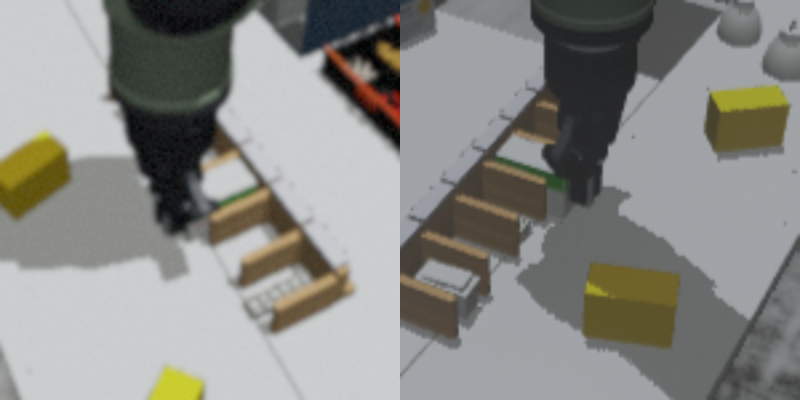

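The carton is well inside bay 3 and straight. The −74 reading came from grey gripper pixels, and the finger front is at about −52. About 8 mm remain, so I'll push gently until it resists.

Emit:
carry_out(
  targets=[
    [3, 0, 0, 0, 0, 0, 225],
    [3, 0, 0, 0, 0, 0, 225],
    [0, 0, 0, 0, 0, 0, 225],
  ],
)

```text
clock: 11.22
position: [0.5219, -0.1586, -0.0191]
tool_rot: [-3.142, -0.0, 0.068]
force: [1.0, -0.1, -0.6]
grip_width: 0.01
```

Emit:
carry_out(
  targets=[
    [2, 0, 0, 0, 0, 0, 225],
    [0, 0, 0, 0, 0, 0, 225],
  ],
)

```text
clock: 11.38
position: [0.5236, -0.1585, -0.0191]
tool_rot: [-3.142, -0.0, 0.068]
force: [-0.9, 0.0, -0.0]
grip_width: 0.0099
```

Emit:
carry_out(
  targets=[
    [1.5, 0, 0, 0, 0, 0, 225],
    [0, 0, 0, 0, 0, 0, 225],
  ],
)

```text
clock: 11.55
position: [0.524, -0.1585, -0.0192]
tool_rot: [-3.141, 0.002, 0.068]
force: [-4.5, -0.3, 2.6]
grip_width: 0.0103
```

Emit:
carry_out(
  targets=[
    [1.5, 0, 0, 0, 0, 0, 225],
    [0, 0, 0, 0, 0, 0, 225],
    [0, 0, 0, 0, 0, 0, 225],
  ],
)

```text
clock: 11.8
position: [0.5239, -0.1585, -0.0194]
tool_rot: [-3.141, 0.004, 0.068]
force: [-11.8, -0.0, 8.6]
grip_width: 0.0101
```

Emit:
carry_out(
  targets=[
    [-10, 0, 0, 0, 0, 0, 225],
    [-25, 0, 0, 0, 0, 0, 225],
    [-25, 0, -10, 0, 0, 0, 225],
    [-10, 0, -40, 0, 0, 0, 225],
    [0, 0, -40, 0, 0, 0, 225],
  ],
)

```text
clock: 12.22
position: [0.4524, -0.1631, 0.0707]
tool_rot: [-3.14, 0.005, 0.067]
force: [1.7, -1.4, -0.5]
grip_width: 0.0099
```

Emit:
carry_out(
  targets=[
    [0, 40, -30, 0, 0, 0, 225],
    [0, 40, 0, 0, 0, 0, 225],
    [0, 40, 0, 0, 0, 0, 225],
    [0, 0, 0, 0, 0, 0, 225],
    [0, 0, 0, 0, 0, 0, 225],
  ],
)

```text
clock: 12.63
position: [0.4635, -0.2783, 0.0958]
tool_rot: [3.141, -0.0, 0.064]
force: [0.3, 1.2, -0.2]
grip_width: 0.0101
```

```bash
python3 m.py; python3 -c "
import cv2,numpy as np
cv2.imwrite('pics/v3.png',np.hstack([cv2.resize(cv2.imread(f'pics/{n}_last.png'),(400,400)) for n in('scene','side')]))"
```

```text
tcp [ 0.4635 -0.2783  0.0958] [ 3.141 -0.     0.064] [ 0.3  1.2 -0.2] 0.010102382221813058
tcp rack mm -124.4 -142.0
scene 152 ((2.8074283599853516, -32.8482551574707), (63.59832000732422, 56.708290100097656), 76.55852508544922) [-32.16181 -70.36735] [22.993113 -4.112477] 0.0493
side 263 ((-10.779678344726562, -23.98979377746582), (53.86343765258789, 67.90870666503906), 88.82347869873047) [-44.525166 -51.401237] [22.85649   3.274988] 0.0497
```

View pics/v3.png

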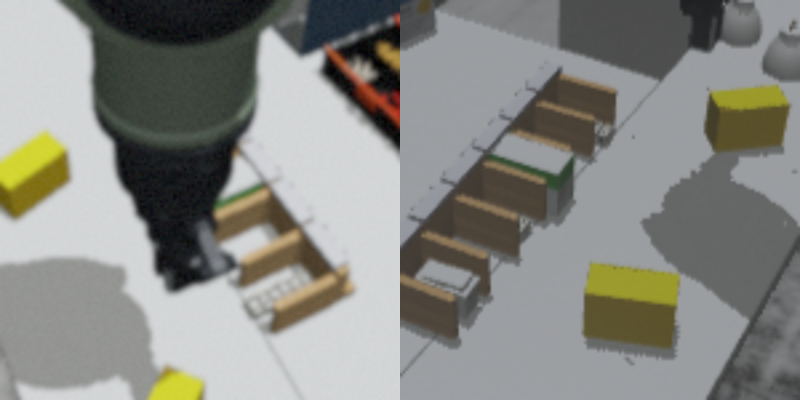

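The side view has the carton's near end at rack x −44.5 mm, where fully home is −44. It stands upright and straight in bay 3, and the parts in the other bays look unmoved. The gripper is clear, so I'm handing in.

```bash
python3 -c "
from workcell import bot
print(bot.job_done())"
```

```text
the job is handed in; nothing more can be done
None
```

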